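# Hold the round desk bin open, then let it shut

## Robot

A 7-joint arm with a two-finger parallel gripper is mounted at the origin on the work surface. World frame = base frame: x ahead of the robot, y to its left, z up, the work surface at z = 0. Lengths are in mm, angles in rad, forces in N, time in s.
With the tool pointing down it reaches from about 400 to 875 mm from the base axis. Payload 4.4 kg.
Tool frame: the origin (TCP) lies at the very end of the fingers, on their centre line; the grasp point (between the pads) lies 19 mm behind it (manip.grip_depth is the distance from the TCP to the grasp point, in mm); z points along the fingers, y is the line along which they close (so a half turn about z gives the same grasp; the last joint's range is limited). The gripper opens to 85 mm and grips with 20 to 120 N. Pads are 22 mm wide; open, the fingers measure 114 mm over their backs; the gripper's body (76 mm by 85 mm) begins 54 mm behind the grasp point. The pads swing forward as they close: fully open they stand 13 mm farther back than shut.
Start: joints at [1.07, 0.628, 0.038, 1.517, -0.027, 0.996, -0.02], TCP at [273.827, -589.522, 231.313] pointing down, gripper open.
Joint ranges: [-3.06, 3.06], [-0.37, 2.12], [-1.25, 1.32], [0.18, 2.47], [-1.1, 4.24], [0.23, 1.98], [-2.94, 2.94]. Speed limits (rad/s): [2.57, 2.57, 3.14, 3.14, 3.14, 3.14, 3.14].

## Interface

Orientations are given as a rotation vector (axis times angle).
In Python, from cell import manip gives the robot as it stands.
- The arm moves only by the shell command python3 -m jog 'ROWS' [OPENING] [FORCE]. ROWS is JSON, a list of rows, each an object with "linear": the shift along the tool's x, y, z each as a share of 0.02 m, from -1 to 1, a list of three; "roll": the turn about the tool's z as a share of 4 degrees, from -1 to 1. In form: [{"linear": [tx, ty, tz], "roll": roll}, ...]. A call has 1 to 20 rows; each row shifts and turns the commanded pose from where the row before left it, along the tool's axes as they then stand; what a row does not reach is not made up. A row lasts 1/12 s, in which the tool goes at most 41.7 mm and 7.16 degrees, less where a joint would pass 70% of its speed; a pose out of reach is approached as far as the arm can. A call with a number of a shift or a turn outside -1 to 1 is refused whole. A call with a gripper value outside its range is refused whole. OPENING is the opening, from 0 (shut) to 1 (fully open), set as the call begins (- or left out, the last holds). The fingers move at their own pace and stop on an object; FORCE is the grip in N (left out, the last holds). Time passes only in rows, so rows that do not move let the fingers close. It gives the time, the measured TCP pose, the force, the opening and the grip force at its end, in the units of the state.
- manip.get_obs(): the state, without advancing time (a new reading comes with each control period).
- manip.snapshot(name): name is "side" or "top" or "wrist"; returns the picture (480x640x3 uint8, red, green, blue); there is no depth.
- manip.get_calibration(name): a dict with "fx", "fy", "cx", "cy" (pixels), "rvec" (rotation vector, rad) and "tvec" (3), from world to camera coordinates, as OpenCV has them; the wrist camera has in their place "tool_from_camera" (4x4, takes a point from camera to tool coordinates, whose origin is the TCP and whose axes are the flange's). Camera axes: x right, y down, z forward; pixel columns grow to the right and rows downward; lengths in mm; the calibration is good to about 2 mm. A picture is of the moment at which its call begins: read the wrist's pose just before it. get_calibration takes no time and is no camera call.
- manip.finish_job(): hands the job in; it is judged then, once.
The state is a dict: "time_s": time; "q": joint angles; "dq": joint speeds; "joint_efforts": joint torques, N m; "eef_pos": TCP position; "tcp_rot": TCP orientation; "force": force on the tool from outside, world axes, zero at the start; "wrist_torque": the same for the moment, N m; "width": finger opening in mm; "grip_force": force on a finger pad.
Only numpy, scipy, OpenCV 4.12 (cv2) and the standard library are available. Lean on these libraries where they do the work, as an engineer would, in place of code of your own. Each camera call takes 0.05 s, during which the arm holds its last target. There are 200 camera calls.

## Task

Two white lever bins stand on the desk. Press the lever of the round one all the way down so that its lid is fully raised, hold it there for at least two seconds so that I can drop my scraps in, then let go so that the lid closes. Leave the lever and lid of the square bin alone.

Things in the scene. Friction and masses are not known exactly. Their poses are not given: they have to be found in the camera images.
- round_bin_lever: round bin's lever: flat steel arm 26 mm wide with black rubber pad 40 x 40 mm, juts level from the bin's front. Origin on its axle, 110 mm over the desk, 10 mm before the bin's front wall; x points back through the bin's centre, z up at rest. Pad centre x=-90 mm, its top z=+5 mm. Pressed, the pad sinks 35 mm (0.4 rad) to a hard stop; 4 N starts it, up to 7 N reaches the stop; springs back up
- round_bin_lid (a joint): flat steel lid of the round bin (round tub 150 mm across, white, 130 mm tall plus 8 mm lid, fixed to the desk). Hinged at the rear rim, across from the lever, and geared to it: turns 3 times the lever's angle. 0 rad = shut, 1.2 = fully raised, lever at its stop. Sinks shut by itself within about a second once the lever is let go
- square_bin_lever: square bin's lever: flat steel arm 26 mm wide with black rubber pad 40 x 40 mm, juts level from the bin's front. Origin on its axle, 110 mm over the desk, 10 mm before the bin's front wall; x points back through the bin's centre, z up at rest. Pad centre x=-90 mm, its top z=+5 mm. Pressed, the pad sinks 35 mm (0.4 rad) to a hard stop; 4 N starts it, up to 7 N reaches the stop; springs back up
- square_bin_lid (a joint): flat steel lid of the square bin (square tub 150 x 150 mm, white, 130 mm tall plus 8 mm lid, fixed to the desk). Hinged at the rear rim, across from the lever, and geared to it: turns 3 times the lever's angle. 0 rad = shut, 1.2 = fully raised, lever at its stop. Sinks shut by itself within about a second once the lever is let go

How it is judged:
By the outcome, as a careful person would: the job done as asked, in the order asked, and still so for the second after the job is handed in, with the robot touching nothing.
It also fails if it takes over 40 s, if anything falls off the work surface, if the arm or the gripper's body presses on something with over 40 N, if the wrist force passes 120 N, or if a joint passes its speed limit or range.

## Working session

There is one attempt and no reset: what is moved stays moved. The work goes in short steps, Python scripts to look and compute and a shell command to move; the robot and the scene stay as the last step left them, time stands still between calls to the robot, and variables do not carry over. Pictures are saved under pics/ and viewed, at most 10 in all, crops included, and the job is handed in when it is done.

```bash
mkdir -p pics
python3 - <<'E'
from cell import manip
import cv2
for n in("top","side"):
    im=manip.snapshot(n); cv2.imwrite(f"pics/{n}.png",im[:,:,::-1].copy())
    print(manip.get_calibration(n))
o=manip.get_obs();print(o["time_s"],o["eef_pos"],o["tcp_rot"],o["width"],o["force"])
E
```

```text
{'fx': 501.81258932244685, 'fy': 501.81258932244685, 'cx': 319.40038651437254, 'cy': 237.95119296777756, 'rvec': array([ 2.15152364, -2.10953368,  0.22818119]), 'tvec': array([ -43.74768721,  651.34290582, 1102.2251231 ])}
{'fx': 526.876324774774, 'fy': 526.876324774774, 'cx': 317.0628449905385, 'cy': 235.19188867780264, 'rvec': array([ 0.50339698, -2.74585761,  1.16207114]), 'tvec': array([ 601.35122002,  297.44073611, 1056.33685748])}
0.1 [ 273.6091562  -589.00539652  230.49105487] [-3.06603702e+00 -6.77323534e-01  5.78564026e-04] 85.52804106146652 [ 0.49555653 -0.21124369 -0.28577963]
```

View pics/top.png

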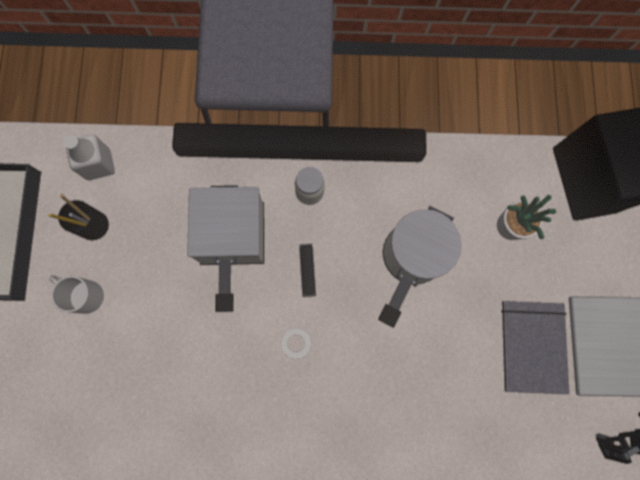

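View pics/side.png

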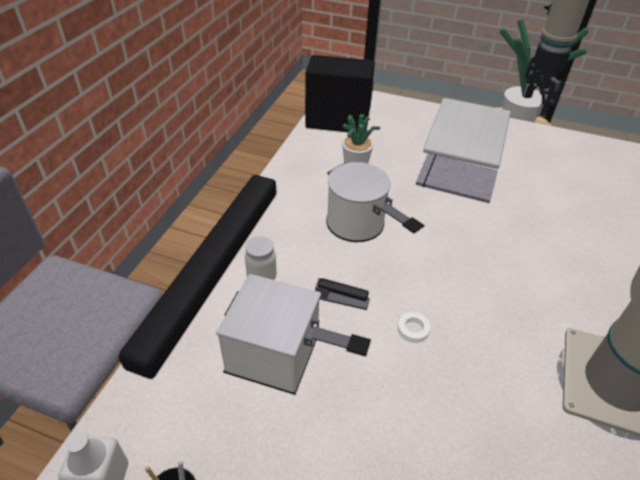

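The top view shows the round bin's lid at about (425,246) and its black pad at (390,316). The side view shows that pad at (413,225). The square bin's pad is at (224,302) in top and (358,345) in side.

```bash
cat > h.py <<'E'
import numpy as np,cv2
from cell import manip
def cal(n):
    c=manip.get_calibration(n);K=np.array([[c["fx"],0,c["cx"]],[0,c["fy"],c["cy"]],[0,0,1]])
    return K,cv2.Rodrigues(c["rvec"])[0],c["tvec"]
def onplane(n,p,z):
    K,R,t=cal(n);d=R.T@np.linalg.solve(K,[p[0],p[1],1]);C=-R.T@t
    return C+d*(z-C[2])/d[2]
def tri(a,b):
    P=[np.c_[K@R,K@t] for K,R,t in(cal("top"),cal("side"))]
    X=cv2.triangulatePoints(P[0],P[1],np.float64(a),np.float64(b));return X[:3,0]/X[3,0]
def blob(im,c,r,thr):
    x,y=c;s=(im[y-r:y+r,x-r:x+r].max(2)<thr).astype(np.uint8)
    n,l,st,ce=cv2.connectedComponentsWithStats(s)
    i=1+st[1:,4].argmax();return ce[i]+[x-r,y-r],st[i]
E
python3 - <<'E'
from h import *
ims={n:cv2.imread(f"pics/{n}.png") for n in("top","side")}
for nm,a,b in(("round",(390,316),(413,225)),("square",(224,302),(358,345))):
    pa,sa=blob(ims["top"],a,16,45);pb,sb=blob(ims["side"],b,16,45)
    print(nm,pa,sa,pb,sb,tri(pa,pb),onplane("top",pa,115),onplane("side",pb,115))
# round lid: bright grey lid circle centre by eye, z=138
L=onplane("top",(426,246),138);print("lid",L, tri((426,246),(360,182)))
o=manip.get_obs();R=cv2.Rodrigues(o["tcp_rot"])[0];print(R.round(3))
E
```

```text
Traceback (most recent call last):
  File "h.py", line 15, in blob
    i=1+st[1:,4].argmax();return ce[i]+[x-r,y-r],st[i]
        ~~~~~~~~~~~~~~~^^
ValueError: attempt to get argmax of an empty sequence
```

Run:
```python
from h import *
ims={n:cv2.imread(f"pics/{n}.png") for n in("top","side")}
print(ims["top"][316,370:410].max(1),ims["side"][225,395:430].max(1),ims["top"][285:316:3,403].max(1))
for thr in(50,60):
  for nm,a,b in(("round",(390,316),(413,225)),("square",(224,302),(358,345))):
   try:
    pa,sa=blob(ims["top"],a,16,thr);pb,sb=blob(ims["side"],b,16,thr)
    print(nm,pa,sa,pb,sb,tri(pa,pb),onplane("top",pa,115),onplane("side",pb,115))
   except Exception as e: print(e)
L=onplane("top",(426,246),138);print("lid",L, tri((426,246),(360,182)))
o=manip.get_obs();R=cv2.Rodrigues(o["tcp_rot"])[0];print(R.round(3))
```

```text
[168 164 164 164 163 165 171 161 140  92  57  50  52  57  53  56  55  53
  54  55  54  57  55  52  55  54  55  52  69 106 153 170 173 174 170 168
 170 170 172 173] [216 215 215 215 217 214 189 126  62  35  35  37  38  40  40  38  41  40
  41  41  40  38  41  39  39  39  36  38  82 148 195 212 214 212 213] [ 76  77  76  76  77 116 157 168 171 173 176]
round [398.  312.5] [24 12  1  2  2] [412.37931034 224.8137931 ] [  6  10  20  13 145] [ 481.00775267 -207.19941565   90.06360048] [ 481.54665994 -202.68907324  115.        ] [ 476.89887877 -179.68088841  115.        ]
square [217.  296.5] [ 9 10  1  2  2] [358.08783784 344.80067568] [  5   7  23  19 296] [501.5418805  185.80201525 128.64380839] [508.49216623 188.81666789 115.        ] [497.7689045  176.46345937 115.        ]
round [389.34387352 315.12648221] [  5   6  21  20 253] [412.41139241 224.80379747] [  6  10  20  13 158] [ 476.55947693 -184.52339922  110.67672381] [ 475.58204216 -183.85509999  115.        ] [ 476.83753761 -179.74111362  115.        ]
square [223.61302682 302.00766284] [  8   8  17  17 261] [357.92332268 344.73801917] [  5   6  23  20 313] [497.82491284 174.5267058  112.1990713 ] [496.96160269 173.98099581 115.        ] [498.09334243 176.44216749 115.        ]
lid [ 624.80410176 -261.47637745  138.        ] [ 627.51526706 -262.41149075  133.55837502]
[[ 0.907  0.421 -0.001]
 [ 0.421 -0.907  0.002]
 [-0.    -0.002 -1.   ]]
```

Pad triangulates to about (476, -183, 111), which fits its known top at 115. The lid centre comes out at (625, -262), so the lever is 169 mm long against an expected 175, which agrees. Next I move above the pad with the fingers shut.

```bash
python3 -m jog '[{"linear":[0.93,-0.745,0],"roll":0},{"linear":[0.93,-0.745,0],"roll":0},{"linear":[0.93,-0.745,0],"roll":0},{"linear":[0.93,-0.745,0],"roll":0},{"linear":[0.93,-0.745,0],"roll":0},{"linear":[0.93,-0.745,0],"roll":0},{"linear":[0.93,-0.745,0],"roll":0},{"linear":[0.93,-0.745,0],"roll":0},{"linear":[0.93,-0.745,0],"roll":0},{"linear":[0.93,-0.745,0],"roll":0},{"linear":[0.93,-0.745,0],"roll":0},{"linear":[0.93,-0.745,0],"roll":0},{"linear":[0.93,-0.745,0],"roll":0},{"linear":[0.93,-0.745,0],"roll":0},{"linear":[0.93,-0.745,0],"roll":0},{"linear":[0.93,-0.745,0],"roll":0},{"linear":[0.93,-0.745,0],"roll":0},{"linear":[0.93,-0.745,0],"roll":0},{"linear":[0.93,-0.745,0],"roll":0},{"linear":[0,0,0],"roll":0}]' 0 30
```

```text
time_s: 1.77
eef_pos: [477.4, -178.3, 231.1]
tcp_rot: [-3.062, -0.688, -0.003]
force: [-0.3, 0.5, 0.2]
width: 0.2
grip_force: 0.0
```

```bash
python3 -m jog '[{"linear":[-0.15,0.2,0.5],"roll":0},{"linear":[0,0,0.7],"roll":0},{"linear":[0,0,0.7],"roll":0},{"linear":[0,0,0.7],"roll":0},{"linear":[0,0,0.7],"roll":0},{"linear":[0,0,0.7],"roll":0},{"linear":[0,0,0.6],"roll":0},{"linear":[0,0,0.4],"roll":0},{"linear":[0,0,0],"roll":0},{"linear":[0,0,0],"roll":0}]'
python3 - <<'E'
from h import *
cv2.imwrite("pics/s2.png",cv2.resize(manip.snapshot("side")[120:280,280:480,::-1],None,fx=3,fy=3))
E
```

```text
time_s: 2.6
eef_pos: [473.3, -189.6, 130.8]
tcp_rot: [-3.068, -0.676, 0.002]
force: [-0.3, -1.2, -0.8]
width: -0.1
grip_force: 0.0
```

View pics/s2.png

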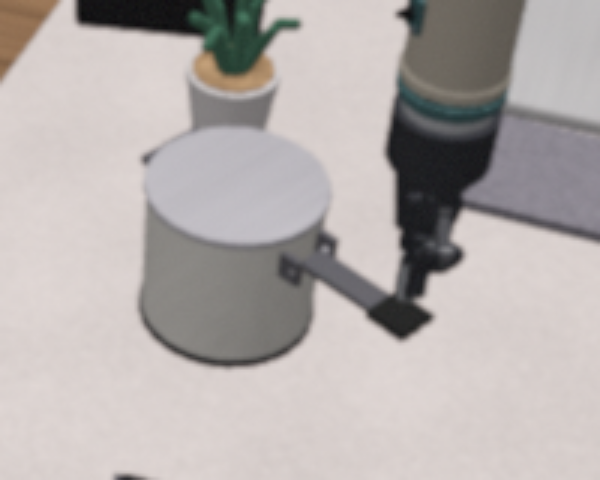

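The side view shows the shut fingertips just above the pad, at crop (412,292) against the pad centre at (400,317). They sit slightly to the robot's right of centre. I'll check the pose reading before pressing.

```bash
python3 -m jog '[{"linear":[0.1,-0.1,0],"roll":0},{"linear":[0,0,0],"roll":0},{"linear":[0,0,0],"roll":0}]'; python3 -m jog '[{"linear":[0,0,0],"roll":0}]'
python3 - <<'E'
from h import *
for p in((476,-183,131),(473,-190,131),manip.get_obs()["eef_pos"]):
  for n in("side","top"):
    K,R,t=cal(n);v=K@(R@np.array(p)+t);print(p,n,v[:2]/v[2])
E
```

```text
time_s: 2.9
eef_pos: [475.6, -186.0, 131.9]
tcp_rot: [3.067, 0.678, 0.002]
force: [0.4, -0.4, -0.2]
width: -0.4
grip_force: 0.0
time_s: 2.98
eef_pos: [475.3, -186.1, 131.8]
tcp_rot: [3.067, 0.678, 0.001]
force: [1.0, -0.1, 0.4]
width: -0.0
grip_force: 0.0
(476, -183, 131) side [414.12712034 218.86433577]
(476, -183, 131) top [390.14827334 314.62582581]
(473, -190, 131) side [416.09472801 217.26292613]
(473, -190, 131) top [393.44120965 316.11206531]
[ 475.34800521 -186.0771032   131.76028974] side [414.75695847 217.84040234]
[ 475.34800521 -186.0771032   131.76028974] top [391.65129857 314.94816905]
```

```bash
python3 -m jog '[{"linear":[0,-0.1,0.4],"roll":0},{"linear":[0,0,0.3],"roll":0},{"linear":[0,0,0.3],"roll":0},{"linear":[0,0,0.3],"roll":0},{"linear":[0,0,0.3],"roll":0},{"linear":[0,0,0.3],"roll":0},{"linear":[0,0,0.2],"roll":0},{"linear":[0,0,0],"roll":0},{"linear":[0,0,0],"roll":0}]'
python3 -m jog '[{"linear":[0,0,0.1],"roll":0},{"linear":[0,0,0.1],"roll":0},{"linear":[0,0,0],"roll":0},{"linear":[0,0,0],"roll":0}]'
```

```text
time_s: 3.73
eef_pos: [475.5, -184.8, 89.3]
tcp_rot: [3.066, 0.677, 0.003]
force: [1.9, -0.9, 5.1]
width: -0.2
grip_force: 2.3
time_s: 4.07
eef_pos: [475.6, -184.9, 85.7]
tcp_rot: [3.066, 0.677, 0.004]
force: [1.6, -0.7, 5.3]
width: -0.1
grip_force: 2.3
```

```bash
for i in 1; do python3 -m jog '[{"linear":[0,0,0.1],"roll":0},{"linear":[0,0,0.1],"roll":0},{"linear":[0,0,0],"roll":0},{"linear":[0,0,0],"roll":0}]'; done
python3 -m jog '[{"linear":[0,0,0.1],"roll":0},{"linear":[0,0,0],"roll":0},{"linear":[0,0,0],"roll":0}]'
```

```text
time_s: 4.4
eef_pos: [475.3, -184.8, 81.6]
tcp_rot: [3.066, 0.677, 0.003]
force: [1.2, -0.6, 5.8]
width: 0.2
grip_force: 2.2
time_s: 4.65
eef_pos: [475.7, -185.0, 80.0]
tcp_rot: [3.066, 0.677, 0.004]
force: [-0.2, -0.2, 8.7]
width: -0.3
grip_force: 3.6
```

```bash
python3 -m jog '[{"linear":[0,0,0.05],"roll":0},{"linear":[0,0,0],"roll":0},{"linear":[0,0,0],"roll":0}]'
python3 - <<'E'
from h import *
cv2.imwrite("pics/s3.png",cv2.resize(manip.snapshot("side")[80:280,260:480,::-1],None,fx=3,fy=3))
E
```

```text
time_s: 4.9
eef_pos: [475.9, -185.1, 79.5]
tcp_rot: [3.066, 0.677, 0.005]
force: [-0.3, 0.4, 12.6]
width: -0.3
grip_force: 6.1
```

View pics/s3.png

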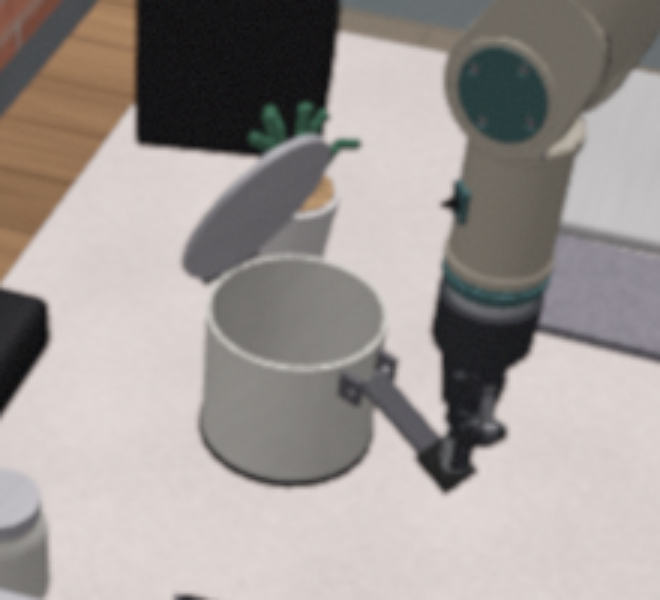

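The lid stands raised (about (260,200) in the crop) with the fingers on the pad at (450,465). The force has risen past 7 N, so the lever is on its stop. I'll press slightly firmer and hold for about 3.3 s.

```bash
python3 -m jog '[{"linear":[0,0,0.05],"roll":0},{"linear":[0,0,0],"roll":0},{"linear":[0,0,0],"roll":0},{"linear":[0,0,0],"roll":0},{"linear":[0,0,0],"roll":0},{"linear":[0,0,0],"roll":0},{"linear":[0,0,0],"roll":0},{"linear":[0,0,0],"roll":0},{"linear":[0,0,0],"roll":0},{"linear":[0,0,0],"roll":0},{"linear":[0,0,0],"roll":0},{"linear":[0,0,0],"roll":0},{"linear":[0,0,0],"roll":0},{"linear":[0,0,0],"roll":0},{"linear":[0,0,0],"roll":0},{"linear":[0,0,0],"roll":0},{"linear":[0,0,0],"roll":0},{"linear":[0,0,0],"roll":0},{"linear":[0,0,0],"roll":0},{"linear":[0,0,0],"roll":0}]'
python3 -m jog '[{"linear":[0,0,0],"roll":0},{"linear":[0,0,0],"roll":0},{"linear":[0,0,0],"roll":0},{"linear":[0,0,0],"roll":0},{"linear":[0,0,0],"roll":0},{"linear":[0,0,0],"roll":0},{"linear":[0,0,0],"roll":0},{"linear":[0,0,0],"roll":0},{"linear":[0,0,0],"roll":0},{"linear":[0,0,0],"roll":0},{"linear":[0,0,0],"roll":0},{"linear":[0,0,0],"roll":0},{"linear":[0,0,0],"roll":0},{"linear":[0,0,0],"roll":0},{"linear":[0,0,0],"roll":0},{"linear":[0,0,0],"roll":0},{"linear":[0,0,0],"roll":0},{"linear":[0,0,0],"roll":0},{"linear":[0,0,0],"roll":0},{"linear":[0,0,0],"roll":0}]'
```

```text
time_s: 6.62
eef_pos: [476.0, -185.2, 79.1]
tcp_rot: [3.065, 0.677, 0.006]
force: [0.3, 0.7, 19.2]
width: 0.2
grip_force: 8.7
time_s: 8.28
eef_pos: [476.0, -185.2, 79.1]
tcp_rot: [3.065, 0.676, 0.006]
force: [-0.2, -0.7, 19.4]
width: -0.2
grip_force: 8.7
```

Held at 19 N on the stop for over 3 s. Now I lift off and wait for the lid to close.

```bash
python3 -m jog '[{"linear":[0,0,-0.5],"roll":0},{"linear":[0,0,-0.7],"roll":0},{"linear":[0,0,-0.7],"roll":0},{"linear":[0,0,-0.7],"roll":0},{"linear":[0,0,-0.7],"roll":0},{"linear":[0,0,-0.7],"roll":0},{"linear":[0,0,-0.7],"roll":0},{"linear":[0,0,-0.7],"roll":0},{"linear":[0,0,-0.5],"roll":0},{"linear":[0,0,0],"roll":0},{"linear":[0,0,0],"roll":0},{"linear":[0,0,0],"roll":0},{"linear":[0,0,0],"roll":0},{"linear":[0,0,0],"roll":0},{"linear":[0,0,0],"roll":0},{"linear":[0,0,0],"roll":0},{"linear":[0,0,0],"roll":0},{"linear":[0,0,0],"roll":0},{"linear":[0,0,0],"roll":0},{"linear":[0,0,0],"roll":0}]'
python3 -m jog '[{"linear":[0,0,0],"roll":0},{"linear":[0,0,0],"roll":0},{"linear":[0,0,0],"roll":0},{"linear":[0,0,0],"roll":0},{"linear":[0,0,0],"roll":0},{"linear":[0,0,0],"roll":0},{"linear":[0,0,0],"roll":0},{"linear":[0,0,0],"roll":0}]'
python3 - <<'E'
from h import *
cv2.imwrite("pics/s4.png",manip.snapshot("side")[:,:,::-1].copy())
E
```

```text
time_s: 9.95
eef_pos: [474.2, -184.3, 195.4]
tcp_rot: [3.068, 0.678, 0.0]
force: [-0.1, -0.4, -0.7]
width: 0.3
grip_force: 0.0
time_s: 10.62
eef_pos: [474.2, -184.3, 195.3]
tcp_rot: [-3.068, -0.678, 0.0]
force: [1.5, 0.4, 0.6]
width: -0.1
grip_force: 0.0
```

View pics/s4.png

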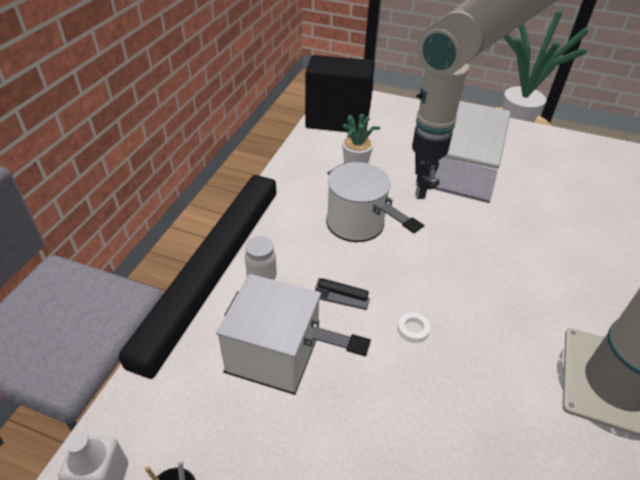

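The round lid is shut (360,182) and its lever is back up (413,225). The square bin looks unchanged and the arm is clear of everything.

```bash
python3 -c "
from cell import manip
print(manip.finish_job())"
```

```text
the job is handed in; nothing more can be done
None
```

I pressed the round bin's lever to its stop with the lid fully raised, held it there for over 3 s, then let go and the lid closed; the square bin was not touched, and the job was handed in at about 10.7 s.

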